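# Crack the stuck lid of the clay box and hold it ajar

## Robot

A 7-joint arm with a two-finger parallel gripper is mounted at the origin on the work surface. World frame = base frame: x ahead of the robot, y to its left, z up, the work surface at z = 0. Lengths are in mm, angles in rad, forces in N, time in s.
With the tool pointing down it reaches from about 400 to 850 mm from the base axis. Payload 4.5 kg.
Tool frame: the origin (TCP) lies at the very end of the fingers, on their centre line; the grasp point (between the pads) lies 19 mm behind it (manip.grip_point_offset is the distance from the TCP to the grasp point, in mm); z points along the fingers, y is the line along which they close (so a half turn about z gives the same grasp; the last joint's range is limited). The gripper opens to 88 mm and grips with 3 to 60 N. Pads are 18 mm wide; open, the fingers measure 123 mm over their backs; the gripper's body (75 mm by 187 mm) begins 45 mm behind the grasp point.
Start: joints at [-1.129, 0.689, -0.195, 1.565, 0.157, 0.902, -0.215], TCP at [247.853, 573.779, 238.743] pointing down, gripper open.
Joint ranges: [-3.01, 3.01], [-0.46, 2.08], [-1.47, 1.51], [0.13, 2.56], [-1, 4.14], [0.04, 2.09], [-2.66, 2.66]. Speed limits (rad/s): [2.57, 2.57, 3.14, 3.14, 3.14, 3.14, 3.14].

## Interface

Orientations are given as a unit quaternion [x, y, z, w].
In Python, from bench import monitor, vision, workorder, manip gives the robot as it stands.
- The arm moves only by the tool servo_tool, never from a script. Its argument "targets" is a list that holds one entry, the list of rows, each a list of 7 numbers: the gripper command: -1 is shut, 1 is fully open, values between are in proportion, then the shift along the world's x, y, z in m, then the turn, a rotation vector about the world's x, y, z in degrees. A call has 1 to 12 rows; each row is the pose to reach, as a shift and turn from the pose commanded when the call began; what a row does not reach only later rows make up. A row lasts 1/12 s, in which the tool goes at most 41.7 mm and 7.16 degrees, less where a joint would pass 70% of its speed; a pose out of reach is approached as far as the arm can. A call with a gripper value outside its range is refused whole. The fingers move at their own pace and stop on an object; "newtons" is the grip in N (left out, the last holds). Time passes only in rows, so rows that repeat a pose let the fingers close. It gives the time, the measured TCP pose, the force, the opening and the grip force at its end, in the units of the state.
- monitor.read_state(): the state, without advancing time (a new reading comes with each control period).
- vision.capture(name): name is "scene" or "top"; returns the picture (480x640x3 uint8, blue, green, red); there is no depth.
- vision.camera_params(name): a dict with "vertical_fov" (degrees; the focal length in pixels is half the picture's height over the tangent of half this angle, whatever the lens; pixels are square), "cx", "cy" (the principal point, pixels), "pose" (4x4, takes a point from camera to world coordinates). Camera axes: x right, y down, z forward; pixel columns grow to the right and rows downward; lengths in mm; the calibration is good to about 2 mm. A picture is of the moment at which its call begins. camera_params takes no time and is no camera call.
- workorder.finish_job(): hands the job in; it is judged then, once.
Trained networks look in the newest picture that a camera, given by its name, has taken for a name from the list of things; names that differ only in an ending like _2 or _b are one class to them, and where a whole thing is asked for, a point or a joint stands for the part that bears it (a point fixed in the world has none). Each returns a list of dicts, best first, with "p" (0 to 1); they miss things now and then, are a little off and sometimes report something else, mostly with a low value. They report only what shows in the picture. A call takes as long as a camera call.
- vision.regions_of(camera, target): "pixels" (480x640 bool, what is visible of it).
- vision.landmark_of(camera, target): "at" ([x, y, z] in mm, in the coordinates of the camera as it stood for that picture, good to about 4 mm: a listed point, or the origin of a listed thing).
The state is a dict: "clock": time; "joint_pos": joint angles; "joint_velocities": joint speeds; "joint_torque": joint torques, N m; "tool_pos": TCP position; "tcp_rot": TCP orientation; "contact_force": force on the tool from outside, world axes, zero at the start; "moment": the same for the moment, N m; "finger_gap": finger opening in mm; "finger_force": force on a finger pad.
Only numpy, scipy, OpenCV 4.12 (cv2) and the standard library are available. Lean on these libraries where they do the work, as an engineer would, in place of code of your own. Each camera call takes 0.05 s, during which the arm holds its last target. There are 200 camera calls.

## Task

The clay work in one of the two identical clear boxes needs air: its lid is stuck fast on its seal, while the other lid only rests in place, and since they look alike you must find the stuck one by feel, pulling gently up at the grips; leave the resting lid shut. Take the stuck lid by its grip, break it free without flinging it up (never lift either lid more than about 4 cm), and finish while still holding it by the grip, still and level over its box and only slightly open, about 3 cm above shut, carried by nothing but the gripper. Leave everything else on the table where it is.

Things in the scene. Friction and masses are not known exactly. Their poses are not given: they have to be found in the camera images.
- case_a: one of two identical clear plastic boxes, fixed to the table, 200 mm (its x) by 170 mm (its y) by 100 mm high, clay animals inside; origin under its centre, z up. Its white press-on lid carries the same letter and sits on the rim
- lid_a_grip (a point): centre of the grey grip upright in the middle of this box's lid: a block 26 mm long (x), 14 mm thick (y), rising 36 mm above the lid; this point is 22 mm above the lid's top, 14 mm under the grip's top, 132 mm above the table when shut. Axes are the lid's, z up. Pinch the grip across y, from above. The lid is loose, 208 x 178 mm, its top 110 mm above the table, and comes straight up
- lid_a: this box's lid, origin at the middle of its underside, 100 mm above the table when shut; 0.19 to 0.33 kg; a plug reaches 26 mm into the box. Either lid may be the stuck one. Resting lid: only its weight (2 to 3 N). Stuck lid: the pull climbs from 4 to 8 N in the first 2 mm to 12 to 17 N at 4 to 5 mm of rise, then drops and from 8 to 12 mm the seal pushes it up with some 4 to 10 N; free above that
- case_b: one of two identical clear plastic boxes, fixed to the table, 200 mm (its x) by 170 mm (its y) by 100 mm high, clay animals inside; origin under its centre, z up. Its white press-on lid carries the same letter and sits on the rim
- lid_b_grip (a point): centre of the grey grip upright in the middle of this box's lid: a block 26 mm long (x), 14 mm thick (y), rising 36 mm above the lid; this point is 22 mm above the lid's top, 14 mm under the grip's top, 132 mm above the table when shut. Axes are the lid's, z up. Pinch the grip across y, from above. The lid is loose, 208 x 178 mm, its top 110 mm above the table, and comes straight up
- lid_b: this box's lid, origin at the middle of its underside, 100 mm above the table when shut; 0.19 to 0.33 kg; a plug reaches 26 mm into the box. Either lid may be the stuck one. Resting lid: only its weight (2 to 3 N). Stuck lid: the pull climbs from 4 to 8 N in the first 2 mm to 12 to 17 N at 4 to 5 mm of rise, then drops and from 8 to 12 mm the seal pushes it up with some 4 to 10 N; free above that
- seal_l (a joint): how far the sticking seal's sprung lip on its box's +y side is pressed back, in m: about 0 while the stuck lid sits shut, 2 to 7 mm as the lid comes over the peak (9 mm for both sides together), 0 again once the lid is free. It does not tell which box has it
- seal_r (a joint): how far the sticking seal's sprung lip on its box's -y side is pressed back, in m: about 0 while the stuck lid sits shut, 2 to 7 mm as the lid comes over the peak (9 mm for both sides together), 0 again once the lid is free. It does not tell which box has it
- clay_animal: small white clay animal, 75 x 36 x 54 mm, standing between the boxes; origin under its middle. A bystander: leave it alone
- water_cup: white water cup, 70 mm wide, 85 mm high, standing between the boxes; origin under its middle. A bystander: leave it alone
- brush: flat paint brush lying to the robot's left; origin under its middle. A bystander: leave it alone
- rolling_pin: wooden rolling pin without handles, 40 mm thick, 200 mm long, lying to the robot's right; origin under its middle. A bystander: leave it alone

How it is judged:
By the outcome, as a careful person would: the job done as asked, in the order asked, and still so for the second after the job is handed in, while the arm keeps its last pose, push and grip.
It also fails if it takes over 45 s, if anything falls off the work surface, if the arm or the gripper's body presses on something with over 40 N, if the wrist force passes 120 N, or if a joint passes its speed limit or range.

## Working session

There is one attempt and no reset: what is moved stays moved. The work goes in short steps, Python scripts to look and compute and a tool call to move; the robot and the scene stay as the last step left them, time stands still between calls to the robot, and variables do not carry over. Pictures are saved under pics/ and viewed, at most 10 in all, crops included, and the job is handed in when it is done.

Besides the shell and the picture viewer there is one more tool, called by a JSON object that holds its "fn" and its "kwargs", one argument or row to a line. servo_tool: Moves the arm, as the interface text tells. Its arguments: {"type":"object","properties":{"targets":{"type":"array","items":{"type":"array","items":{"type":"array","items":{"type":"number"}}}},"newtons":{"type":"number"}},"required":["targets"]}

```bash
mkdir -p pics; cat > h.py <<'E'
from bench import monitor, vision, workorder, manip
import numpy as np, cv2
def look(cam, names):
    im=vision.capture(cam); P=vision.camera_params(cam); T=np.array(P["pose"])
    f=240/np.tan(np.radians(P["vertical_fov"])/2)
    for n in names:
        for d in vision.landmark_of(cam,n)[:3]:
            a=np.array(d["at"]); w=T[:3,:3]@a+T[:3,3]
            print(cam,n,round(d["p"],2),w.round(0),"px",[round(f*a[0]/a[2]+P["cx"]),round(f*a[1]/a[2]+P["cy"])])
    return im
def st():
    s=monitor.read_state()
    for k in("clock","tool_pos","tcp_rot","contact_force","moment","finger_gap","finger_force","joint_pos"): print(k,np.round(s[k],3))
E
python3 - <<'E'
from h import *
for c in("top","scene"):
    im=look(c,["lid_a_grip","case_a","lid_a","clay_animal","water_cup"]); cv2.imwrite(f"pics/{c}1.png",im)
st()
E
```

```text
top lid_a_grip 0.96 [563. 167. 129.] px [274, 241]
top lid_a 0.79 [568. 168.  98.] px [275, 242]
top lid_a 0.77 [ 546. -220.   98.] px [422, 258]
top lid_a 0.43 [563. 168. 128.] px [274, 241]
top water_cup 0.61 [614. -22.  -3.] px [346, 237]
scene lid_a_grip 0.81 [564. 165. 131.] px [355, 289]
scene case_a 0.75 [ 547. -216.    1.] px [271, 223]
scene case_a 0.58 [564. 162.   2.] px [350, 324]
scene lid_a 0.86 [ 550. -219.   99.] px [269, 195]
scene lid_a 0.56 [564. 166. 101.] px [354, 298]
scene clay_animal 0.91 [504. -37.   5.] px [323, 258]
scene clay_animal 0.48 [623. -27.   2.] px [285, 281]
scene water_cup 0.63 [ 552. -217.    1.] px [270, 223]
scene water_cup 0.61 [623. -22.  -1.] px [286, 283]
clock 0.6
tool_pos [247.854 573.777 238.752]
tcp_rot [0.202 0.979 0.    0.   ]
contact_force [ 0.892  0.077 -0.985]
moment [ 0.029 -0.033 -0.015]
finger_gap 87.976
finger_force 0.0
joint_pos [-1.129  0.689 -0.195  1.565  0.157  0.902 -0.215]
```

View pics/top1.png

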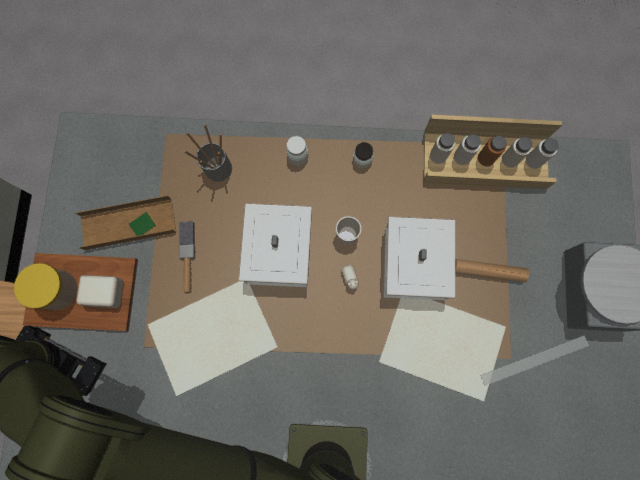

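View pics/scene1.png

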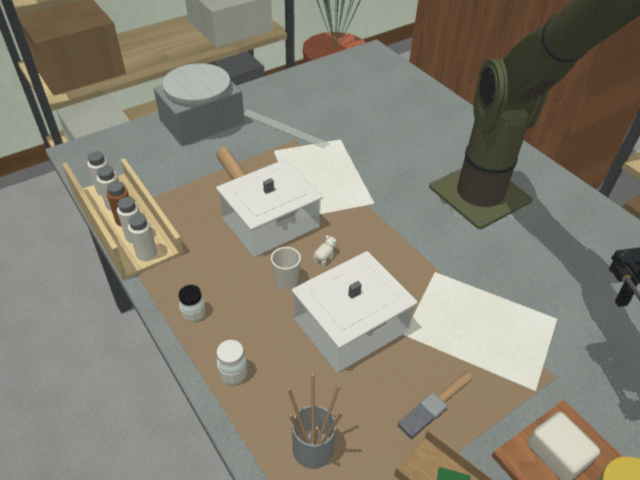

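The top view shows the two white lids at about (275,243) and (420,257), with dark grips at (274,241) and (422,255). The cup and animal stand between them. Next I need the yaws and precise positions.

```bash
cat >> h.py <<'E'
def plane(cam,px,z):
    P=vision.camera_params(cam); T=np.array(P["pose"]); f=240/np.tan(np.radians(P["vertical_fov"])/2)
    px=np.asarray(px,float).reshape(-1,2)
    d=np.c_[(px[:,0]-P["cx"])/f,(px[:,1]-P["cy"])/f,np.ones(len(px))]@T[:3,:3].T
    return (T[:3,3]+d*((z-T[2,3])/d[:,2])[:,None])[:,:2]
E
python3 - <<'E'
from h import *
for c in("top","scene"):
    im=look(c,["lid_b_grip"])
    for n in("lid_a","lid_a_grip"):
        for r in vision.regions_of(c,n)[:4]:
            m=r["pixels"]; ys,xs=np.nonzero(m)
            if len(xs)<20: continue
            w=plane(c,np.c_[xs,ys],110 if n=="lid_a" else 138).astype(np.float32)
            print(c,n,round(r["p"],2),len(xs),"px",xs.mean().round(),ys.mean().round(),"rect",np.round(cv2.minAreaRect(w)[0],1),np.round(cv2.minAreaRect(w)[1]),round(cv2.minAreaRect(w)[2],1))
    # white lid top by threshold
    if c=="top":
        g=cv2.cvtColor(im,cv2.COLOR_BGR2GRAY)
        cv2.imwrite("pics/crop.png",cv2.resize(im[190:310,220:480],None,fx=3,fy=3,interpolation=cv2.INTER_CUBIC))
        # grip: dark pixels near
        for u,v in((274,241),(422,255)):
            s=g[v-12:v+13,u-12:u+13]; ys,xs=np.nonzero(s<120); w=plane(c,np.c_[xs+u-12,ys+v-12],140).astype(np.float32)
            print("dark",cv2.minAreaRect(w),w.mean(0))
E
```

```text
top lid_b_grip 0.9 [ 549. -212.  128.] px [421, 254]
top lid_b_grip 0.23 [ 549. -221.   99.] px [422, 256]
top lid_a 0.96 5186 px 275.0 244.0 rect [562.5 165.6] [208. 178.] 0.5
top lid_a 0.89 5319 px 421.0 257.0 rect [ 545.6 -214.8] [210. 180.] 0.3
top lid_a_grip 0.76 5273 px 275.0 244.0 rect [556.7 162.3] [204. 174.] 0.3
top lid_a_grip 0.17 353 px 400.0 280.0 rect [ 488.3 -154.4] [239. 121.] 41.3
dark ((559.8054809570312, 166.15525817871094), (29.021915435791016, 15.355765342712402), 4.264641761779785) [559.99133 165.11029]
dark ((545.06201171875, -213.43063354492188), (31.527503967285156, 15.329319953918457), 0.9335396885871887) [ 544.70374 -213.54665]
scene lid_b_grip 0.57 [ 550. -220.  135.] px [268, 184]
scene lid_a 0.85 4078 px 268.0 193.0 rect [ 550.5 -217.7] [209. 184.] 0.3
scene lid_a 0.79 6503 px 353.0 298.0 rect [564.7 165.6] [212. 182.] 0.4
scene lid_a_grip 0.94 6489 px 354.0 298.0 rect [579.9 181. ] [206. 177.] 0.1
scene lid_a_grip 0.58 1076 px 286.0 266.0 rect [659.4  36.7] [123.  66.] 57.2
```

View pics/crop.png

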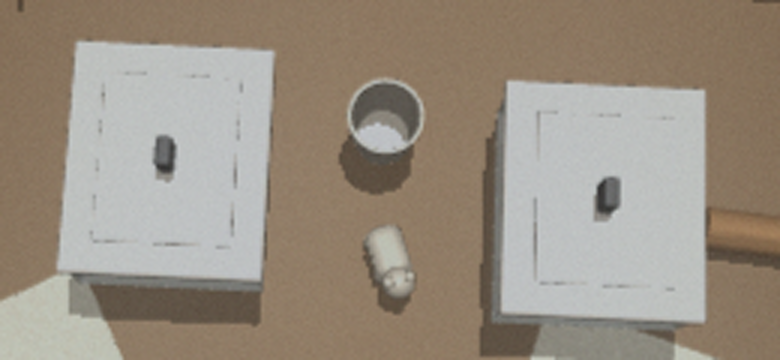

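{"fn": "servo_tool", "kwargs": {
  "targets": [
    [[1,0.01,-0.013,0,0,0,2],[1,0.03,-0.04,0,0,0,4],[1,0.055,-0.071,0,0,0,6],[1,0.08,-0.104,0,0,0,8],[1,0.105,-0.136,0,0,0,10],[1,0.13,-0.168,0,0,0,12],[1,0.155,-0.2,0,0,0,14],[1,0.18,-0.233,0,0,0,16],[1,0.205,-0.266,0,0,0,18],[1,0.23,-0.298,0,0,0,20],[1,0.255,-0.33,0,0,0,22],[1,0.275,-0.356,0,0,0,23.5]]
  ]
}}

```text
clock: 2.0
tool_pos: [524.9, 214.3, 238.8]
tcp_rot: [-0.001, 1.0, -0.001, 0.0]
contact_force: [0.8, -0.4, -0.1]
finger_gap: 88.1
finger_force: 0.0
```

{"fn": "servo_tool", "kwargs": {
  "targets": [
    [[1,0.018,-0.023,-0.005,0,0,0],[1,0.032,-0.041,-0.01,0,0,0],[1,0.04,-0.052,-0.02,0,0,0],[1,0.04,-0.052,-0.03,0,0,0],[1,0.04,-0.052,-0.04,0,0,0],[1,0.04,-0.052,-0.045,0,0,0],[1,0.04,-0.052,-0.045,0,0,0]]
  ]
}}

```text
clock: 2.58
tool_pos: [560.6, 167.8, 192.2]
tcp_rot: [-0.003, 1.0, 0.0, -0.002]
contact_force: [0.8, 0.9, 0.1]
finger_gap: 88.1
finger_force: 0.0
```

```bash
python3 - <<'E'
from h import *
st()
im=look("scene",[]); cv2.imwrite("pics/s2.png",cv2.resize(im[150:350,230:470],None,fx=3,fy=3))
E
```

```text
clock 2.583
tool_pos [560.634 167.786 192.174]
tcp_rot [-0.003  1.     0.    -0.002]
contact_force [0.793 0.919 0.139]
moment [0.024 0.002 0.03 ]
finger_gap 88.15
finger_force 0.0
joint_pos [-0.166  0.711 -0.35   1.728  0.327  0.764  0.9  ]
```

View pics/s2.png

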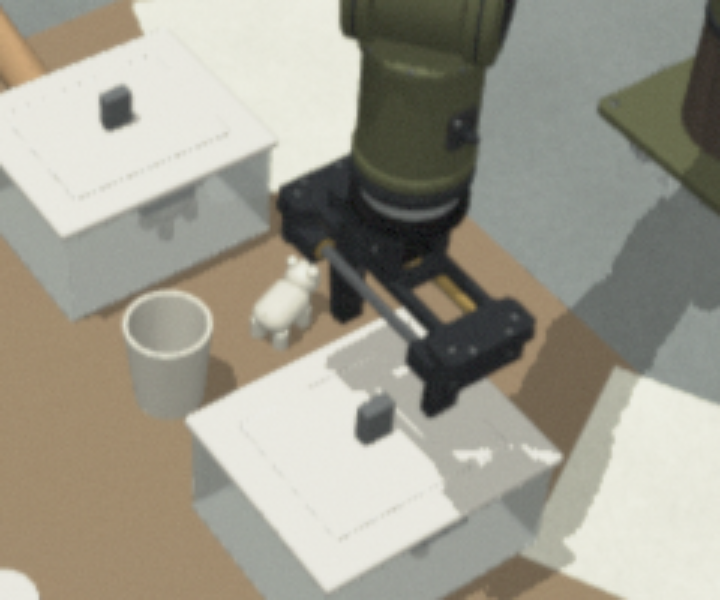

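The gripper straddles the left grip (at crop (375,418)) with both fingers clear. I'll descend and close with a moderate grip.

{"fn": "servo_tool", "kwargs": {
  "targets": [
    [[1,0,0,-0.01,0,0,0],[1,0,0,-0.025,0,0,0],[1,0,0,-0.04,0,0,0],[1,0,0,-0.055,0,0,0],[1,0,0,-0.065,0,0,0],[1,0,0,-0.073,0,0,0],[1,0,0,-0.076,0,0,0],[1,0,0,-0.076,0,0,0],[1,0,0,-0.076,0,0,0]]
  ]
}}

```text
clock: 3.38
tool_pos: [563.1, 166.1, 118.1]
tcp_rot: [-0.001, 1.0, 0.0, 0.0]
contact_force: [-0.5, 0.8, 0.6]
finger_gap: 88.2
finger_force: 0.0
```

```bash
python3 - <<'E'
from h import *
st()
im=look("scene",[]); cv2.imwrite("pics/s3.png",cv2.resize(im[230:350,290:430],None,fx=5,fy=5,interpolation=cv2.INTER_CUBIC))
E
```

```text
clock 3.383
tool_pos [563.146 166.059 118.133]
tcp_rot [-0.001  1.     0.     0.   ]
contact_force [-0.461  0.826  0.622]
moment [ 0.061  0.034 -0.006]
finger_gap 88.232
finger_force 0.0
joint_pos [-0.195  0.814 -0.297  1.781  0.384  0.603  0.851]
```

View pics/s3.png

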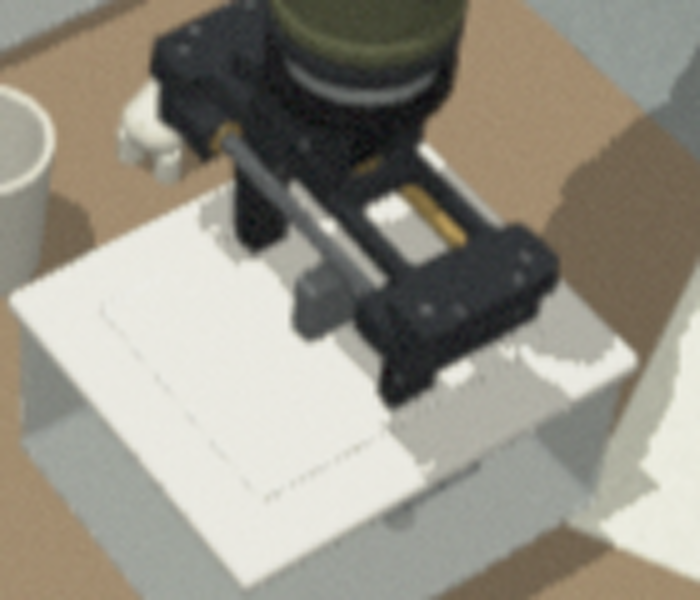

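Finger midpoint (329,300) matches the grip (322,305), so I'll close.

{"fn": "servo_tool", "kwargs": {
  "targets": [
    [[-1,0,0,0,0,0,0],[-1,0,0,0,0,0,0],[-1,0,0,0,0,0,0],[-1,0,0,0,0,0,0],[-1,0,0,0,0,0,0],[-1,0,0,0,0,0,0],[-1,0,0,0,0,0,0],[-1,0,0,0,0,0,0],[-1,0,0,0,0,0,0],[-1,0,0,0,0,0,0],[-1,0,0,0,0,0,0],[-1,0,0,0,0,0,0]]
  ],
  "newtons": 30
}}

```text
clock: 4.43
tool_pos: [562.8, 164.9, 117.7]
tcp_rot: [-0.001, 1.0, -0.001, -0.0]
contact_force: [-1.0, -1.9, 1.0]
finger_gap: 13.4
finger_force: 30.0
```

{"fn": "servo_tool", "kwargs": {
  "targets": [
    [[-1,0,-0.001,0.0005,0,0,0],[-1,0,-0.001,0.001,0,0,0],[-1,0,-0.001,0.0015,0,0,0],[-1,0,-0.001,0.002,0,0,0],[-1,0,-0.001,0.002,0,0,0],[-1,0,-0.001,0.002,0,0,0]]
  ]
}}

```text
clock: 4.93
tool_pos: [562.6, 164.5, 119.1]
tcp_rot: [-0.001, 1.0, -0.0, -0.0]
contact_force: [1.3, -0.1, -9.2]
finger_gap: 13.9
finger_force: 30.0
```

A 9 N pull with the lid barely risen means this one is stuck, since a resting lid would give 2–3 N. I'll tighten the grip and pull slowly.

{"fn": "servo_tool", "kwargs": {
  "targets": [
    [[-1,0,0,0,0,0,0],[-1,0,0,0,0,0,0],[-1,0,0,0.0005,0,0,0],[-1,0,0,0.001,0,0,0],[-1,0,0,0.0015,0,0,0],[-1,0,0,0.002,0,0,0],[-1,0,0,0.002,0,0,0]]
  ],
  "newtons": 50
}}

```text
clock: 5.52
tool_pos: [562.6, 164.5, 121.4]
tcp_rot: [-0.001, 1.0, -0.0, -0.0]
contact_force: [2.0, 0.0, -13.9]
finger_gap: 13.6
finger_force: 50.0
```

{"fn": "servo_tool", "kwargs": {
  "targets": [
    [[-1,0,0,0.0005,0,0,0],[-1,0,0,0.001,0,0,0],[-1,0,0,0.0015,0,0,0],[-1,0,0,0.002,0,0,0],[-1,0,0,0.0025,0,0,0],[-1,0,0,0.003,0,0,0],[-1,0,0,0.0035,0,0,0],[-1,0,0,0.004,0,0,0],[-1,0,0,0.004,0,0,0]]
  ]
}}

```text
clock: 6.27
tool_pos: [562.9, 165.1, 126.8]
tcp_rot: [-0.001, 1.0, 0.0, 0.0]
contact_force: [-3.1, -3.4, 7.5]
finger_gap: 13.3
finger_force: 50.0
```

Past the peak, with the seal now pushing up as described. I'll continue slowly to 30 mm.

{"fn": "servo_tool", "kwargs": {
  "targets": [
    [[-1,0,0,0.001,0,0,0],[-1,0,0,0.002,0,0,0],[-1,0,0,0.003,0,0,0],[-1,0,0,0.004,0,0,0],[-1,0,0,0.005,0,0,0],[-1,0,0,0.006,0,0,0],[-1,0,0,0.007,0,0,0],[-1,0,0,0.008,0,0,0],[-1,0,0,0.009,0,0,0],[-1,0,0,0.01,0,0,0],[-1,0,0,0.011,0,0,0],[-1,0,0,0.012,0,0,0]]
  ]
}}

```text
clock: 7.27
tool_pos: [562.9, 164.9, 137.8]
tcp_rot: [-0.001, 1.0, 0.0, 0.0]
contact_force: [0.5, 0.2, -1.9]
finger_gap: 13.6
finger_force: 50.0
```

{"fn": "servo_tool", "kwargs": {
  "targets": [
    [[-1,0,0,0.001,0,0,0],[-1,0,0,0.002,0,0,0],[-1,0,0,0.003,0,0,0],[-1,0,0,0.004,0,0,0],[-1,0,0,0.005,0,0,0],[-1,0,0,0.006,0,0,0],[-1,0,0,0.007,0,0,0],[-1,0,0,0.008,0,0,0],[-1,0,0,0.009,0,0,0],[-1,0,0,0.01,0,0,0],[-1,0,0,0.01,0,0,0],[-1,0,0,0.01,0,0,0]]
  ]
}}

```text
clock: 8.27
tool_pos: [562.9, 164.8, 147.8]
tcp_rot: [-0.001, 1.0, 0.0, 0.0]
contact_force: [-0.3, -0.1, -2.5]
finger_gap: 13.6
finger_force: 50.0
```

```bash
python3 - <<'E'
from h import *
st()
im=look("scene",["lid_a_grip","lid_a"]); cv2.imwrite("pics/s4.png",cv2.resize(im[150:390,200:460],None,fx=2.5,fy=2.5,interpolation=cv2.INTER_CUBIC))
E
```

```text
clock 8.267
tool_pos [562.866 164.8   147.787]
tcp_rot [-0.001  1.     0.     0.   ]
contact_force [-0.25  -0.068 -2.549]
moment [-0.012  0.044 -0.013]
finger_gap 13.604
finger_force 49.998
joint_pos [-0.18   0.771 -0.319  1.764  0.362  0.665  0.871]
scene lid_a_grip 0.86 [566. 166. 158.] px [356, 282]
scene lid_a_grip 0.72 [ 550. -218.   99.] px [269, 195]
scene lid_a 0.78 [565. 166. 131.] px [355, 290]
scene lid_a 0.72 [ 550. -216.   96.] px [269, 196]
```

View pics/s4.png

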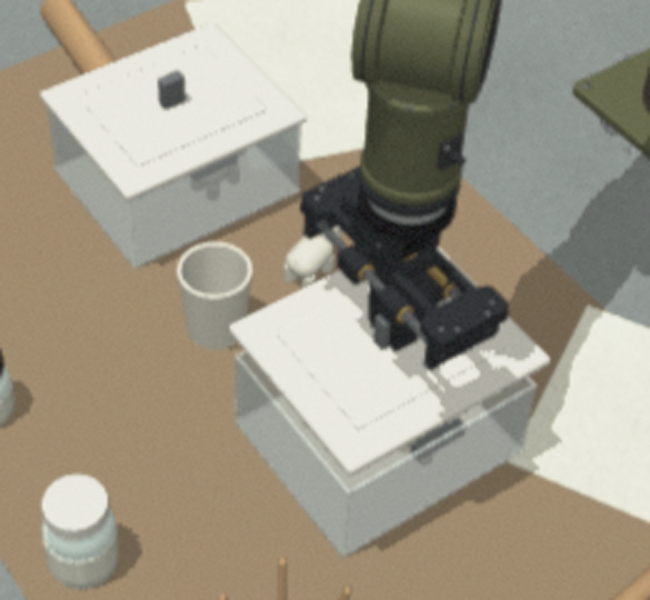

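The held lid (crop (390,365)) is level and raised: the network puts its underside at 131 mm, so it is open about 30 mm. Only its 2.5 N weight is felt. The other lid is shut and the bystanders are where they were. Handing in.

```bash
python3 -c "
from h import *
print(np.abs(monitor.read_state()['joint_velocities']).max()); print(workorder.finish_job())"
```

```text
0.0026087824825984586
the job is handed in; nothing more can be done
None
```

The stuck lid was the left one, felt at about 9 N on the first gentle pull and broken free slowly; I handed the job in with it held still and level about 30 mm above shut, without touching the other lid.

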